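# Dip the level stick in the vacuum flask

### The arm

A 6-joint arm with a two-finger parallel gripper is mounted at the origin on a cart in front of the work surface, level with it; the furniture and walls round the work are solid. World frame = base frame: x ahead of the robot, y to its left, z up, the work surface at z = 0. Lengths are in m, angles in rad, forces in N, time in s.
With the tool pointing down it reaches from about 0.4 to 0.825 m from the base axis. Payload 7 kg.
Tool frame: the origin (TCP) lies at the very end of the fingers, on their centre line; the grasp point (between the pads) lies 19 mm behind it (arm.grip_point_offset is the distance from the TCP to the grasp point, in m); z points along the fingers, y is the line along which they close (so a half turn about z gives the same grasp; the last joint's range is limited). The gripper opens to 88 mm and grips with 3 to 60 N. Pads are 19 mm wide; open, the fingers measure 130 mm over their backs; the gripper's body (78 mm by 193 mm) begins 47 mm behind the grasp point.
Start: joints at [-0.847, 0.359, 0.012, 0, -1.224, -0.288], TCP at [0.285, -0.612, 0.227] pointing down, gripper open.
Joint ranges: [-3.07, 3.07], [-1.43, 2.12], [-1.02, 1.25], [-3.03, 1.67], [-3.05, -0], [-3.03, 3.03]. Speed limits (rad/s): [2.39, 2.39, 3.01, 3.14, 3.14, 3.14].

### API

Orientations are given as [roll, pitch, yaw] about the fixed x, y, z axes, in that order (R = Rz(yaw) Ry(pitch) Rx(roll)).
In Python, from station import arm, cams gives the robot as it stands.
- The arm moves only by the shell command python3 -m handwheel 'ROWS' [FORCE]. ROWS is JSON, a list that holds one entry, the list of rows, each a list of 7 numbers: the shift along the tool's x, y, z normalised to -1 to 1, where 1 is 0.08 m, then the turn, a rotation vector about the tool's x, y, z normalised to -1 to 1, where 1 is 0.5 rad, then the closure in counts, from 0 (fully open) to 255 (shut). In form: [[[x, y, z, wx, wy, wz, hand], ...]]. A call has 1 to 5 rows; each row is the pose to reach, as a shift and turn from the pose commanded when the call began, along the tool's axes at that moment; what a row does not reach only later rows make up. A row lasts 1/8 s, in which the tool goes at most 62.5 mm and 10.7 degrees, less where a joint would pass 70% of its speed; a pose out of reach is approached as far as the arm can. A call with a number of a shift or a turn outside -1 to 1 is refused whole. A call with a gripper value outside its range is refused whole. The fingers move at their own pace and stop on an object; FORCE is the grip in N (left out, the last holds). Time passes only in rows, so rows that repeat a pose let the fingers close. It gives the time, the measured TCP pose, the force, the opening and the grip force at its end, in the units of the state.
- arm.get_state(): the state, without advancing time (a new reading comes with each control period).
- cams.grab_frame(name): name is "scene" or "top" or "wrist"; returns the picture (384x512x3 uint8, blue, green, red); there is no depth.
- cams.camera_info(name): a dict with "camera_matrix" (3x3 intrinsics, pixels), "R" (3x3) and "t" (3): a world point X has camera coordinates R X + t; the wrist camera has in their place "hand_eye" (4x4, takes a point from camera to tool coordinates, whose origin is the TCP and whose axes are the flange's). Camera axes: x right, y down, z forward; pixel columns grow to the right and rows downward; lengths in m; the calibration is good to about 2 mm. A picture is of the moment at which its call begins: read the wrist's pose just before it. camera_info takes no time and is no camera call.
- arm.job_done(): hands the job in; it is judged then, once.
The state is a dict: "t": time; "q": joint angles; "qd": joint speeds; "joint_efforts": joint torques, N m; "eef_pos": TCP position; "ee_rot": TCP orientation; "force": force on the tool from outside, world axes, zero at the start; "moment": the same for the moment, N m; "width": finger opening in m; "gripper_force": force on a finger pad.
Only numpy, scipy, OpenCV 4.12 (cv2) and the standard library are available. Lean on these libraries where they do the work, as an engineer would, in place of code of your own. Each camera call takes 0.05 s, during which the arm holds its last target. There are 200 camera calls.

### The job

Take the level stick out of its stand and lower it down the narrow mouth of the tall vacuum flask, not the squat wide one, until it rests on the bottom, then let go so that it stays standing in the flask. Do not let it fall in from a height, and do not knock or push the flask about.

Things in the scene. Friction and masses are not known exactly. Their poses are not given: they have to be found in the camera images.
- stick_mid (a point): Centre, half-way along its length, of the level stick: a steel rod 14 mm in diameter with dark graduation rings and, at its upper end, a round grey grip 22 mm in diameter and 44 mm long. The whole is 160 mm long, so the lower tip lies 80 mm below this point, the top 80 mm above it and the middle of the grip 58 mm above it. z points along the stick to the grip. It weighs about 80 g and at the start stands upright and loose in the stand, its tip 10 mm above the worktop.
- stick: The same level stick, given at the centre of its lower tip; z points along the stick to the grip.
- flask: The tall vacuum flask: a plain metal cylinder 84 mm in diameter with a grey collar 90 mm in diameter at the top, 105 mm high, about 0.9 kg, standing loose on the worktop. A round blind bore 40 mm in diameter runs straight down its axis from the top to a flat bottom 15 mm above the worktop (90 mm deep). Origin: on the axis, at the centre of its underside; z up along the axis.
- dish: The squat vacuum flask, not to be used: the same metal and grey collar, but 102 mm in diameter, 52 mm high with a wide mouth 72 mm across. Origin: centre of its underside; z up.
- stand: The stand of the level stick: a white block 80 x 80 mm and 40 mm high, fixed to the worktop, with one upright blind hole 17 mm in diameter and 30 mm deep in the middle of its top, in which the stick stands. Origin: centre of its underside; z up.

How it is judged:
By the outcome, as a careful person would: the job done as asked, in the order asked, and still so for the second after the job is handed in, with the robot touching nothing.
It also fails if it takes over 38 s, if anything falls off the work surface, if the arm or the gripper's body presses on something with over 40 N, if the wrist force passes 120 N, or if a joint passes its speed limit or range.

## Working session

There is one attempt and no reset: what is moved stays moved. The work goes in short steps, Python scripts to look and compute and a shell command to move; the robot and the scene stay as the last step left them, time stands still between calls to the robot, and variables do not carry over. Pictures are saved under pics/ and viewed, at most 10 in all, crops included, and the job is handed in when it is done.

```bash
mkdir -p pics
cat > h.py <<'E'
import numpy as np, cv2
from station import arm, cams
def ray_z(name,u,v,z):
    c=cams.camera_info(name);K=np.array(c["camera_matrix"]);R=np.array(c["R"]);t=np.array(c["t"])
    o=-R.T@t; d=R.T@np.linalg.solve(K,[u,v,1]); return o+d*(z-o[2])/d[2]
def proj(name,X):
    c=cams.camera_info(name);p=np.array(c["camera_matrix"])@(np.array(c["R"])@np.array(X)+np.array(c["t"]));return p[:2]/p[2]
E
python3 - <<'E'
from h import *
s=arm.get_state();print(s)
a=cams.grab_frame("scene");b=cams.grab_frame("top")
cv2.imwrite("pics/scene0.png",a);cv2.imwrite("pics/top0.png",b)
E
```

```text
{'t': 0.0, 'q': array([-8.46896014e-01,  3.59377122e-01,  1.10889201e-02, -3.53673868e-04,
       -1.22413334e+00, -2.88097071e-01]), 'qd': array([ 5.24657623e-04,  9.96008073e-05,  1.25693499e-03,  1.99300315e-04,
       -3.39778501e-04,  7.04508948e-04]), 'joint_efforts': array([-1.94136970e-03, -5.82721639e+01,  2.93046427e+01,  6.99693784e+00,
        6.68291192e-03, -1.76779972e-04]), 'eef_pos': array([ 0.2847124 , -0.61147744,  0.22564147]), 'ee_rot': array([ 3.13993994e+00, -1.43037802e-04, -2.70590973e+00]), 'force': array([-0.67646992, -0.06299532,  0.295901  ]), 'moment': array([ 0.00991099, -0.00742179,  0.01371701]), 'gripper_force': 0.0, 'width': 0.08743794019921662}
```

View pics/top0.png

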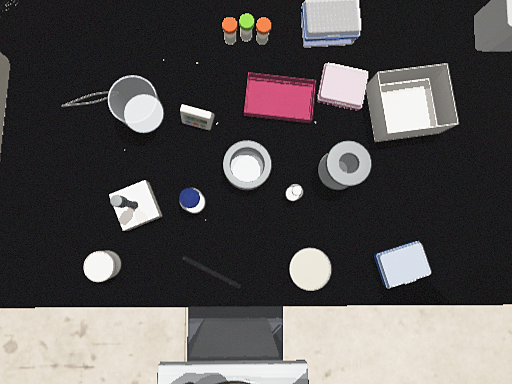

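View pics/scene0.png

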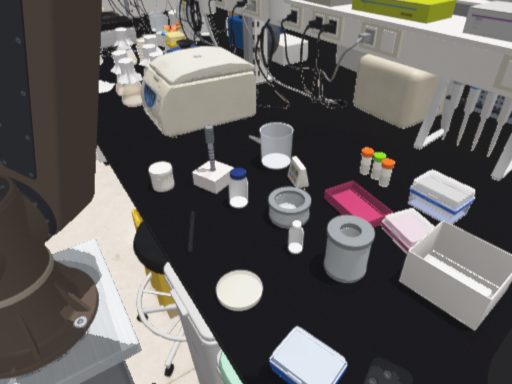

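The top view shows the tall flask with its mouth near (349,163), the squat one at (247,165), and the stand at (135,205) with the stick leaning outward in perspective. I'll zoom on the two that matter.

Run:
```python
from h import *
b=cv2.imread("pics/top0.png")
f=lambda x,y:cv2.resize(b[y:y+80,x:x+80],(400,400),interpolation=cv2.INTER_CUBIC)
cv2.imwrite("pics/c0.png",np.hstack([f(95,165),f(305,125)]))
for n,u,v,z in [("rim",349,163,.105),("stand",135,205,.04),("grip top",116,200,.17),("base",135,205,0)]: print(n,ray_z("top",u,v,z).round(4))
```

```text
rim [ 0.5628 -0.2287  0.105 ]
stand [0.4828 0.2046 0.04  ]
grip top [0.4839 0.2068 0.17  ]
base [0.4852 0.2143 0.    ]
```

View pics/c0.png

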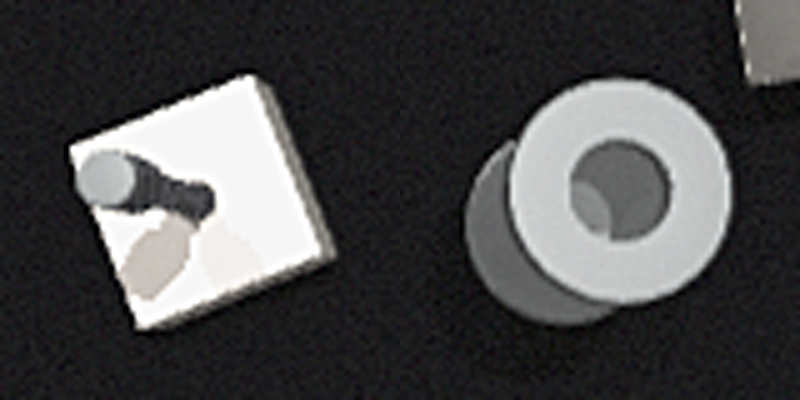

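Top-face centre of the stand is at px (134.3,205.8), giving about (0.483,0.205). The grip top at (116,200) gives the same to 2 mm. The flask mouth at (349,163) gives (0.563,-0.229). Setting out toward the stick.

```bash
python3 -m handwheel '[[[-0.5,0.42,0,0,0,0,0],[-1,0.85,0,0,0,0,0],[-1,0.85,0,0,0,0,0]]]'
python3 -m handwheel '[[[-0.5,0.42,0,0,0,0,0],[-1,0.85,0,0,0,0,0],[-1,0.85,0,0,0,0,0]]]'
```

```text
t: 0.48
eef_pos: [0.3298, -0.5139, 0.2268]
ee_rot: [3.141, 0.001, -2.703]
force: [0.0, -1.0, -0.0]
width: 0.0872
gripper_force: 0.0
t: 0.85
eef_pos: [0.3735, -0.4191, 0.2268]
ee_rot: [-3.142, 0.0, -2.703]
force: [-0.0, -0.4, 0.6]
width: 0.0878
gripper_force: 0.0
```

```bash
python3 -m handwheel '[[[-0.5,0.42,0,0,0,0,0],[-1,0.85,0,0,0,0,0]]]' | sed -n 2p
python3 -m handwheel '[[[-0.5,0.42,0,0,0,0,0],[-1,0.85,0,0,0,0,0]]]'| sed -n 2p
python3 -m handwheel '[[[-0.5,0.42,0,0,0,0,0],[-1,0.85,0,0,0,0,0]]]'| sed -n 2p
python3 -m handwheel '[[[-0.5,0.42,0,0,0,0,0],[-1,0.85,0,0,0,0,0],[-1,0.85,0,0,0,0,0]]]'| sed -n 2p
python3 -m handwheel '[[[-0.2,0.5,0,0,0,0,0],[-0.5,1,0,0,0,0,0],[-0.5,1,0,0,0,0,0]]]'| sed -n 2,3p
```

```text
eef_pos: [0.4164, -0.3256, 0.2262]
eef_pos: [0.4607, -0.2296, 0.2265]
eef_pos: [0.5047, -0.1341, 0.2266]
eef_pos: [0.5493, -0.0375, 0.2259]
eef_pos: [0.5507, 0.0511, 0.2263]
ee_rot: [3.142, -0.0, -2.704]
```

```bash
python3 -m handwheel '[[[0,0.5,0,0,0,0,0],[-0.03,1,0,0,0,0,0]]]' | sed -n 2p
python3 -m handwheel '[[[0,0.5,0,0,0,0,0],[-0.03,1,0,0,0,0,0],[-0.03,1,0,0,0,0,0],[-0.03,1,0,0,0,0,0]]]' | sed -n 2p
cat >> h.py <<'E'
from scipy.spatial.transform import Rotation as Ro
def wrist(fn):
    s=arm.get_state(); im=cams.grab_frame("wrist"); cv2.imwrite(fn,im); c=cams.camera_info("wrist")
    T=np.eye(4);T[:3,:3]=Ro.from_euler("xyz",s["ee_rot"]).as_matrix();T[:3,3]=s["eef_pos"]
    np.savez("w.npz",W=T@np.array(c["hand_eye"]),K=c["camera_matrix"],T=T)
    print(s["t"],s["eef_pos"].round(4),s["ee_rot"].round(4))
def wray(u,v,z):
    d=np.load("w.npz");W=d["W"];o=W[:3,3];r=W[:3,:3]@np.linalg.solve(d["K"],[u,v,1.]);return o+r*(z-o[2])/r[2]
def wproj(X):
    d=np.load("w.npz");W=d["W"];p=d["K"]@(W[:3,:3].T@(np.array(X)-W[:3,3]));return p[:2]/p[2]
def intool(X): d=np.load("w.npz");return np.linalg.inv(d["T"])@np.append(X,1)
E
python3 - <<'E'
from h import *
wrist("pics/w1.png")
for z in (.17,.04): print(wproj([.483,.206,z]))
E
```

```text
eef_pos: [0.5185, 0.1225, 0.2263]
eef_pos: [0.4874, 0.1959, 0.2264]
3.1 [0.4874 0.1959 0.2264] [-3.1413e+00 -5.0000e-04 -2.7063e+00]
[271.40076655 211.31054041]
[266.21081497 169.19606445]
```

View pics/w1.png

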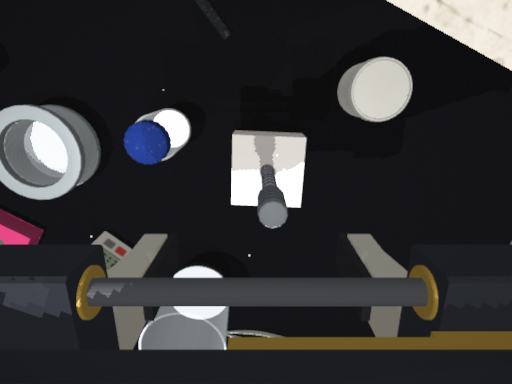

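The grip top is at (273,213) and the stand's top-face centre near (268,169), both within 2 px of prediction.

Run:
```python
from h import *
for u,v,z in [(273,213,.17),(268.5,169,.04)]:
    p=wray(u,v,z); print(p.round(4),intool(p)[:3].round(4),(intool(p)[:3]/.08).round(3))
```

```text
[0.4837 0.2076 0.17  ] [-0.0016  0.0122  0.0564] [-0.02   0.152  0.705]
[0.4817 0.2082 0.04  ] [-1.000e-04  1.360e-02  1.864e-01] [-1.00e-03  1.70e-01  2.33e+00]
```

```bash
python3 -m handwheel '[[[-0.02,0.155,0,0,0,0,0],[-0.02,0.155,0.4,0,0,0,0],[-0.02,0.155,0.8,0,0,0,0],[-0.02,0.155,1,0,0,0,0]]]' | sed -n 2,4p
python3 -m handwheel '[[[0,0,0.21,0,0,0,0],[0,0,0.21,0,0,0,120],[0,0,0.21,0,0,0,255],[0,0,0.21,0,0,0,255],[0,0,0.21,0,0,0,255]]]' 25
python3 -m handwheel '[[[0,0,0,0,0,0,255],[0,0,0,0,0,0,255]]]' 25
```

```text
eef_pos: [0.4828, 0.2083, 0.145]
ee_rot: [-3.141, -0.002, -2.707]
force: [0.3, 0.2, 0.4]
t: 4.28
eef_pos: [0.4836, 0.2092, 0.1304]
ee_rot: [3.141, 0.001, -2.706]
force: [-0.3, 0.6, -0.4]
width: 0.0536
gripper_force: 0.0
t: 4.53
eef_pos: [0.4834, 0.209, 0.1299]
ee_rot: [3.142, 0.0, -2.706]
force: [-0.1, 0.7, 0.3]
width: 0.0333
gripper_force: 0.0
```

```bash
python3 -m handwheel '[[[0,0,0,0,0,0,255],[0,0,0,0,0,0,255],[0,0,0,0,0,0,255],[0,0,0,0,0,0,255]]]' 25
python3 -m handwheel '[[[0,0,-0.2,0,0,0,255],[0,0,-0.4,0,0,0,255],[0,0,-0.7,0,0,0,255],[0,0,-1,0,0,0,255]]]' 
python3 -m handwheel '[[[0,0,-0.4,0,0,0,255],[0,0,-0.8,0,0,0,255],[0,0,-0.8,0,0,0,255]]]'
```

```text
t: 5.03
eef_pos: [0.4834, 0.209, 0.1298]
ee_rot: [-3.142, 0.0, -2.706]
force: [0.1, -0.1, 0.1]
width: 0.0216
gripper_force: 25.0
t: 5.52
eef_pos: [0.4834, 0.2091, 0.2118]
ee_rot: [3.141, 0.001, -2.706]
force: [1.0, -0.6, -1.0]
width: 0.0215
gripper_force: 25.0
t: 5.9
eef_pos: [0.4845, 0.2098, 0.2778]
ee_rot: [3.14, 0.006, -2.706]
force: [-0.0, -0.0, -0.8]
width: 0.0216
gripper_force: 25.0
```

```bash
python3 -m handwheel '[[[0.1,-0.4,0,0,0,0,255],[0.235,-0.9,0,0,0,0,255]]]' | sed -n 2p
python3 -m handwheel '[[[0.1,-0.4,0,0,0,0,255],[0.235,-0.9,0,0,0,0,255]]]' | sed -n 2p
python3 -m handwheel '[[[0.1,-0.4,0,0,0,0,255],[0.235,-0.9,0,0,0,0,255]]]' | sed -n 2p
python3 -m handwheel '[[[0.1,-0.4,0,0,0,0,255],[0.235,-0.9,0,0,0,0,255]]]' | sed -n 2p
python3 -m handwheel '[[[0.1,-0.4,0,0,0,0,255],[0.235,-0.9,0,0,0,0,255]]]' | sed -n 2p
python3 -m handwheel '[[[0.1,-0.4,0,0,0,0,255],[0.235,-0.9,0,0,0,0,255],[0.235,-0.9,0,0,0,0,255],[0.235,-0.9,0,0,0,0,255]]]'
python3 - <<'E'
from h import *
wrist("pics/w2.png")
print(wproj([.563,-.229,.105]))
t=intool([0,0,0]);d=np.load("w.npz");
for dz in (-.041,.12): print("stick ends",wproj((d["T"]@[0,0,dz,1])[:3]))
a=cams.grab_frame("scene")
w=cv2.imread("pics/w2.png")
cv2.imwrite("pics/ws2.png",np.hstack([cv2.resize(w,(400,300)),cv2.resize(a[100:300,200:466],(400,300))]))
print(proj("scene",(d["T"]@[0,0,.12,1])[:3]),proj("scene",(d["T"]@[0,0,-.02,1])[:3]))
E
```

```text
eef_pos: [0.4964, 0.1355, 0.2739]
eef_pos: [0.5098, 0.0617, 0.274]
eef_pos: [0.5232, -0.0116, 0.274]
eef_pos: [0.5365, -0.0847, 0.274]
eef_pos: [0.5499, -0.1579, 0.274]
t: 7.65
eef_pos: [0.5631, -0.2302, 0.2736]
ee_rot: [3.141, -0.0, -2.707]
force: [-0.3, 0.3, -1.1]
width: 0.0218
gripper_force: 25.0
7.65 [ 0.5631 -0.2302  0.2736] [ 3.1410e+00 -3.0000e-04 -2.7065e+00]
[257.15318386 173.28098685]
stick ends [255.75045489 292.84407893]
stick ends [256.1658792  185.88485804]
[353.77579322 210.95405642] [365.29893727 143.48067671]
```

View pics/ws2.png

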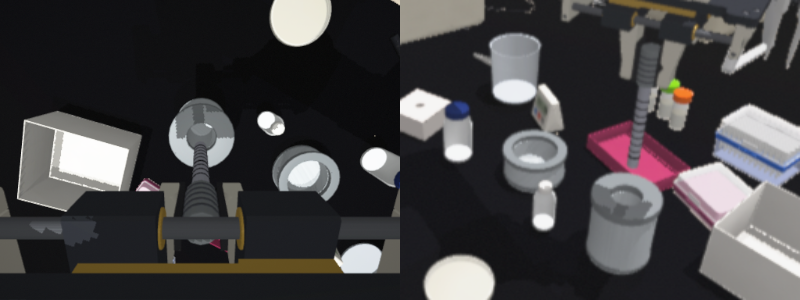

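The stick hangs over the tall flask. The collar is at about (257,170) in full-size wrist pixels and the tip is in line with the mouth. In the scene view the tip is at about (356,210), against (354,211) for an untilted stick. I'll enlarge the wrist crop to check the tilt.

Run:
```python
import cv2
w=cv2.imread("pics/w2.png"); cv2.imwrite("pics/c2.png",cv2.resize(w[115:265,195:325],None,fx=4,fy=4,interpolation=cv2.INTER_CUBIC))
```

```text
(no output)
```

View pics/c2.png

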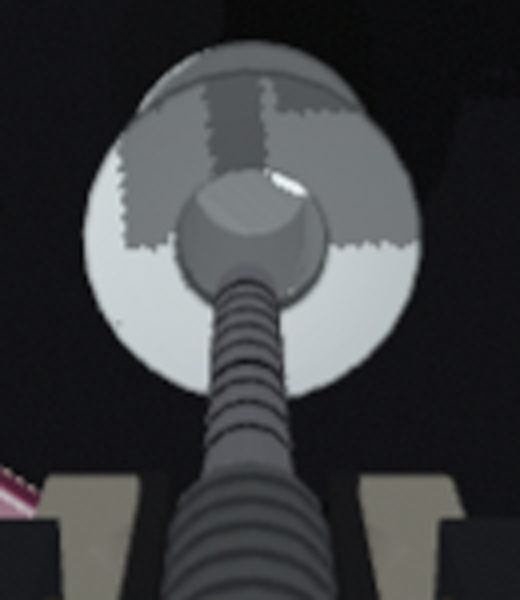

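The bore centre is at wrist px (258,175) and the tip's far edge is near (257,181). The tip is within about 3 mm of the axis and the clearance is 13 mm, so I'm lowering.

```bash
python3 -m handwheel '[[[0,0,0.2,0,0,0,255],[0,0,0.4,0,0,0,255],[0,0,0.6,0,0,0,255],[0,0,0.8,0,0,0,255],[0,0,1,0,0,0,255]]]' | sed -n 2,4p
python3 -m handwheel '[[[0,0,0.2,0,0,0,255],[0,0,0.4,0,0,0,255],[0,0,0.55,0,0,0,255],[0,0,0.6,0,0,0,255],[0,0,0.6,0,0,0,255]]]' | sed -n 2,4p
```

```text
eef_pos: [0.5633, -0.2302, 0.1924]
ee_rot: [3.141, -0.0, -2.706]
force: [-0.7, -1.1, -0.2]
eef_pos: [0.5635, -0.2303, 0.1457]
ee_rot: [-3.142, -0.0, -2.706]
force: [0.2, 0.1, -0.9]
```

```bash
python3 -m handwheel '[[[0,0,0.05,0,0,0,255],[0,0,0.1,0,0,0,255],[0,0,0.115,0,0,0,255],[0,0,0.115,0,0,0,255]]]' 12 | sed -n 2,4p
python3 -m handwheel '[[[0,0,0.01,0,0,0,255],[0,0,0.02,0,0,0,255],[0,0,0.02,0,0,0,255]]]' | sed -n 2,4p
```

```text
eef_pos: [0.5634, -0.2302, 0.1365]
ee_rot: [3.142, -0.0, -2.706]
force: [-0.1, 0.0, -1.2]
eef_pos: [0.5634, -0.2303, 0.1349]
ee_rot: [-3.142, 0.0, -2.706]
force: [-0.7, -0.8, 0.1]
```

```bash
python3 -m handwheel '[[[0,0,0.01,0,0,0,255],[0,0,0.01,0,0,0,255]]]' | sed -n 2,4p
python3 -m handwheel '[[[0,0,0.01,0,0,0,255],[0,0,0.01,0,0,0,255]]]' | sed -n 2,4p
```

```text
eef_pos: [0.5638, -0.2304, 0.1348]
ee_rot: [-3.141, 0.001, -2.706]
force: [0.1, -0.0, 3.0]
eef_pos: [0.5642, -0.2306, 0.1347]
ee_rot: [-3.14, 0.001, -2.705]
force: [-0.6, 1.2, 8.6]
```

The tip has met the bottom where expected (TCP 0.135, force rising to 8.6 N). Easing off, then releasing and retreating.

```bash
python3 -m handwheel '[[[0,0,-0.02,0,0,0,255],[0,0,-0.02,0,0,0,255]]]' | sed -n 2,4p
python3 -m handwheel '[[[0,0,0,0,0,0,180],[0,0,0,0,0,0,160],[0,0,0,0,0,0,120],[0,0,0,0,0,0,80],[0,0,0,0,0,0,80]]]'
python3 - <<'E'
from h import *
wrist("pics/w3.png"); a=cams.grab_frame("scene")
w=cv2.imread("pics/w3.png")
cv2.imwrite("pics/ws3.png",np.hstack([cv2.resize(w,(400,300)),cv2.resize(a[150:300,270:470],(400,300))]))
E
```

```text
eef_pos: [0.5633, -0.2302, 0.1347]
ee_rot: [3.141, -0.0, -2.706]
force: [-0.0, -0.6, 0.8]
t: 11.25
eef_pos: [0.5634, -0.2303, 0.135]
ee_rot: [-3.142, -0.0, -2.706]
force: [-1.0, 0.2, -0.3]
width: 0.0563
gripper_force: 0.0
11.25 [ 0.5634 -0.2303  0.135 ] [-3.1416 -0.     -2.7058]
```

View pics/ws3.png

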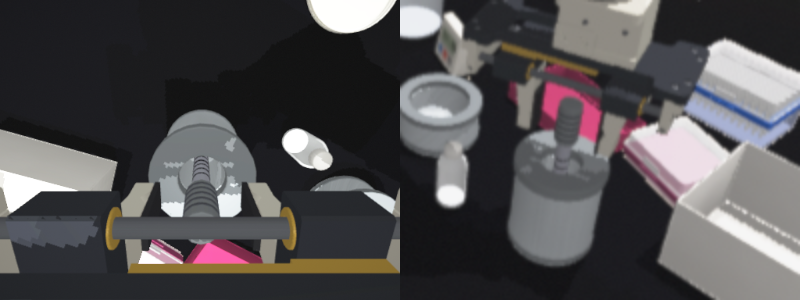

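The stick stands upright in the tall flask with its grip clear between the open fingers. Raising straight up.

```bash
python3 -m handwheel '[[[0,0,-0.15,0,0,0,80],[0,0,-0.4,0,0,0,80],[0,0,-0.7,0,0,0,80],[0,0,-1,0,0,0,80]]]' | sed -n 2,4p
python3 -m handwheel '[[[0,0,-0.5,0,0,0,80],[0,0,-1,0,0,0,80],[0,0,-1,0,0,0,80],[0,0,-1,0,0,0,80],[0,0,-1,0,0,0,80]]]' | sed -n 2,4p
python3 - <<'E'
from h import *
wrist("pics/w4.png"); a=cams.grab_frame("scene"); print(arm.get_state()["t"])
w=cv2.imread("pics/w4.png")
cv2.imwrite("pics/ws4.png",np.hstack([cv2.resize(w,(400,300)),cv2.resize(a[150:300,270:470],(400,300))]))
E
```

```text
eef_pos: [0.5636, -0.2303, 0.2167]
ee_rot: [-3.141, 0.001, -2.706]
force: [0.1, 0.0, -0.5]
eef_pos: [0.563, -0.2301, 0.2941]
ee_rot: [3.141, -0.001, -2.706]
force: [0.1, 0.4, -0.1]
12.475 [ 0.563  -0.2301  0.2941] [ 3.1406e+00 -1.2000e-03 -2.7058e+00]
12.575
```

View pics/ws4.png

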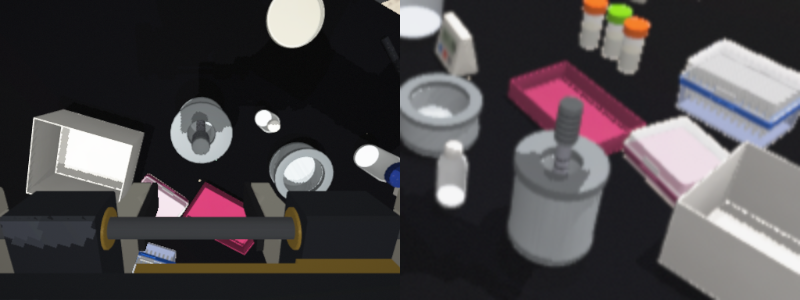

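The stick is standing alone in the tall flask, which has not moved, and the arm is well clear.

```bash
python3 -c "
from station import arm
print(arm.job_done())"
```

```text
the job is handed in; nothing more can be done
None
```

The level stick is standing on the bottom of the tall vacuum flask, released, with the arm clear, and the job was handed in at about 12.6 s of the 38 s allowed.

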